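# Close the rearing tubs with their own lids

### The job

Close the four open rearing tubs: put each lid on the tub of its own shape and size, one after another, so that it sits flat on the rim all round, centred, and for the square and oblong ones with its sides lined up with the tub's. Leave the tubs where they stand and do not disturb the wash bottle or the tweezers.

Things in the scene. Friction and masses are not known exactly. Their poses are not given: they have to be found in the camera images.
- tub_big: Open dull grey plastic tub, loose on the bench, mouth up, 55 mm tall, 3 mm walls, with white paper and a small block of cork on its floor; the larger round one, 108 mm outer diameter. Origin at the centre of its underside, z up.
- tub_small: Open dull grey plastic tub, loose on the bench, mouth up, 55 mm tall, 3 mm walls, with white paper and a small block of cork on its floor; the smaller round one, 72 mm outer diameter. Origin at the centre of its underside, z up.
- tub_square: Open dull grey plastic tub, loose on the bench, mouth up, 55 mm tall, 3 mm walls, with white paper and a small block of cork on its floor; square, 88 x 88 mm outside. Origin at the centre of its underside, z up, x and y square to its sides.
- tub_oblong: Open dull grey plastic tub, loose on the bench, mouth up, 55 mm tall, 3 mm walls, with white paper and a small block of cork on its floor; oblong, 118 mm along x and 70 mm along y outside. Origin at the centre of its underside, z up, x along its long side.
- lid_big: Grey lid for the larger round tub, handle up on the bench. Round cover, 122 mm in diameter, 5 mm thick; beneath it a 6 mm deep centred plug, 82 mm in diameter, that goes loosely inside the rim. Purple round knob in the middle, 22 mm diameter. Origin: centre of the plug's underside, on the bench at the start; cover 6 to 11 mm, handle 11 to 37 mm above it; z up. Fitted, the origin is 49 mm above the tub's underside.
- lid_small: Grey lid for the smaller round tub, handle up on the bench. Round cover, 86 mm in diameter, 5 mm thick; beneath it a 6 mm deep centred plug, 48 mm in diameter, that goes loosely inside the rim. Purple round knob in the middle, 22 mm diameter. Origin: centre of the plug's underside, on the bench at the start; cover 6 to 11 mm, handle 11 to 37 mm above it; z up. Fitted, the origin is 49 mm above the tub's underside.
- lid_square: Grey lid for the square tub (any of four ways), handle up on the bench. Square cover, 102 x 102 mm, 5 mm thick; beneath it a 6 mm deep centred plug, 62 x 62 mm, that goes loosely inside the rim. Purple bar handle in the middle, 44 mm along x, 18 mm thick. Origin: centre of the plug's underside, on the bench at the start; cover 6 to 11 mm, handle 11 to 37 mm above it; z up, x, y square to its sides. Fitted, the origin is 49 mm above the tub's underside.
- lid_oblong: Grey lid for the oblong tub (either way), handle up on the bench. Oblong cover, 132 (x) x 84 mm (y), 5 mm thick; beneath it a 6 mm deep centred plug, 88 (x) x 42 mm (y), that goes loosely inside the rim. Purple bar handle in the middle, 44 mm along x, 18 mm thick. Origin: centre of the plug's underside, on the bench at the start; cover 6 to 11 mm, handle 11 to 37 mm above it; z up, x along its long side. Fitted, the origin is 49 mm above the tub's underside.
- wash_bottle: Bystander: standing wash bottle, pale body 70 mm in diameter, red cap, thin bent spout, 203 mm tall over all, to the left of the work. Origin at the centre of its underside.
- tweezers: Bystander: long steel tweezers lying flat at the right of the work, about 227 mm along x, about 20 mm wide, 8 mm tall. Origin on the bench, near the middle of their length.
Not all that is in view belongs to the job. What is shaped like the lid_oblong but orange is not meant. What is shaped like the lid_big but yellow is not meant.

How it is judged:
At the end, for the whole second after the job is handed in: Each lid lies at rest on its own upright tub: centred within 12 mm, flat (tilt under 0.06 rad), its plug down inside the rim (origin 45 to 52.5 mm above the tub's underside), the square and oblong lids turned to within 0.18 rad of the tub's sides (any symmetric way round) (horizontal distance between lid_big and tub_big below 0.012 m and z of lid_big in the frame of tub_big between 0.045 and 0.0525 m and angle between each of lid_big, tub_big, lid_small, tub_small, lid_square, tub_square, lid_oblong, tub_oblong's own z axis and vertical below 0.06 rad and linear speed of each of lid_big, tub_big, lid_small, tub_small, lid_square, tub_square, lid_oblong, tub_oblong below 0.02 m/s and horizontal distance between lid_small and tub_small below 0.012 m and z of lid_small in the frame of tub_small between 0.045 and 0.0525 m and horizontal distance between lid_square and tub_square below 0.012 m and z of lid_square in the frame of tub_square between 0.045 and 0.0525 m and (angle between the x axis of lid_square and the x axis of tub_square, either way round below 0.18 rad or angle between the x axis of lid_square and the y axis of tub_square, either way round below 0.18 rad) and horizontal distance between lid_oblong and tub_oblong below 0.012 m and z of lid_oblong in the frame of tub_oblong between 0.045 and 0.0525 m and angle between the x axis of lid_oblong and the x axis of tub_oblong, either way round below 0.18 rad); the robot touches nothing.
It fails at once if a tub is shifted more than 30 mm from where it stood (distance of any of tub_big, tub_small, tub_square, tub_oblong from where it was at the start of the episode above 0.03 m).
It fails at once if the wash bottle or the tweezers are shifted more than 30 mm (distance of any of wash_bottle, tweezers from where it was at the start of the episode above 0.03 m).
It also fails if it takes over 102 s, if anything falls off the work surface, if the arm or the gripper's body presses on something with over 40 N, if the wrist force passes 120 N, or if a joint passes its speed limit or range.

### The arm

A 6-joint arm with a two-finger parallel gripper is mounted at the origin on the work surface. World frame = base frame: x ahead of the robot, y to its left, z up, the work surface at z = 0. Lengths are in m, angles in rad, forces in N, time in s.
With the tool pointing down it reaches from about 0.375 to 0.9 m from the base axis. Payload 3.1 kg.
Tool frame: the origin (TCP) lies midway between the tips of the shut fingers; the grasp point (between the pads) lies 19 mm behind it; z points along the fingers, y is the line along which they close (so a half turn about z gives the same grasp; the last joint's range is limited). The gripper opens to 85 mm and grips with 20 to 120 N. Pads are 22 mm wide; open, the fingers measure 114 mm over their backs; the gripper's body (76 mm by 85 mm) begins 54 mm behind the grasp point. The pads swing forward as they close: fully open they stand 13 mm farther back than shut.
Start: joints at [-1.319, 0.527, 1.433, -0, 1.181, -0.178], TCP at [0.261, -0.568, 0.231] pointing down, gripper open.
Joint ranges: [-3.08, 3.08], [-0.75, 2.2], [0.22, 2.44], [-1.43, 4.57], [0, 2.65], [-2.85, 2.85]. Speed limits (rad/s): [2.79, 2.79, 3.14, 3.14, 3.14, 3.14].

### API

Orientations are given as a unit quaternion [w, x, y, z].
In Python, from cell import ctrl gives the robot as it stands.
- The arm moves only by the tool arm_command, never from a script. Its argument "series" is one flat list of numbers, 5 for each row, row after row: the opening, from 0 (shut) to 1 (fully open), then the shift along the tool's x, y, z each as a share of 150 mm, from -1 to 1, then the turn about the tool's z as a share of 1.5 rad, from -1 to 1. In form: [hand, dx, dy, dz, roll, hand, dx, dy, dz, roll, ...]. A call has 1 to 10 rows; each row shifts and turns the commanded pose from where the row before left it, along the tool's axes as they then stand; what a row does not reach is not made up. A row lasts 1/8 s, in which the tool goes at most 62.5 mm and 10.7 degrees, less where a joint would pass 70% of its speed; a pose out of reach is approached as far as the arm can. A call with a number of a shift or a turn outside -1 to 1 is refused whole. A call with a gripper value outside its range is refused whole. The fingers move at their own pace and stop on an object; "newtons" is the grip in N (left out, the last holds). Time passes only in rows, so rows that do not move let the fingers close. It gives the time, the measured TCP pose, the force, the opening and the grip force at its end, in the units of the state.
- ctrl.state(): the state, without advancing time (a new reading comes with each control period).
- ctrl.camera(name): name is "scene" or "top"; returns (picture, depth): 384x512x3 uint8, blue, green, red; 384x512 float32, m along the optical axis (not along the pixel's ray), 0 where there is no reading.
- ctrl.calibration(name): a dict with "fx", "fy", "cx", "cy" (pixels), "D" ([k1, k2, p1, p2, k3] as OpenCV has them; the pictures are not rectified), "world_from_camera" (4x4, takes a point from camera to world coordinates). Camera axes: x right, y down, z forward; pixel columns grow to the right and rows downward; lengths in m; the calibration is good to about 2 mm. A picture is of the moment at which its call begins. calibration takes no time and is no camera call.
- ctrl.sign_off(): hands the job in; it is judged then, once.
The state is a dict: "time": time; "joints": joint angles; "joint_velocities": joint speeds; "effort": joint torques, N m; "ee_pos": TCP position; "tool_rot": TCP orientation; "ft_force": force on the tool from outside, world axes, zero at the start; "wrist_torque": the same for the moment, N m; "gripper_width": finger opening in m; "gripper_force": force on a finger pad.
Only numpy, scipy, OpenCV 4.12 (cv2) and the standard library are available. Lean on these libraries where they do the work, as an engineer would, in place of code of your own. Each camera call takes 0.05 s, during which the arm holds its last target. There are 200 camera calls.

## Working session

There is one attempt and no reset: what is moved stays moved. The work goes in short steps, Python scripts to look and compute and a tool call to move; the robot and the scene stay as the last step left them, time stands still between calls to the robot, and variables do not carry over. Pictures are saved under pics/ and viewed, at most 14 in all, crops included, and the job is handed in when it is done.

Besides the shell and the picture viewer there is one more tool, called after "Request:" by a JSON object that holds its "method" and its "body". arm_command: Moves the arm, as the interface text tells. Its arguments: {"type":"object","properties":{"series":{"type":"array"},"newtons":{"type":"number"}},"required":["series"]}

```bash
mkdir -p pics; ls; python3 - <<'E'
from cell import ctrl
import cv2,numpy as np
for n in("scene","top"):
    p,d=ctrl.camera(n); np.savez(f"{n}0.npz",p=p,d=d); cv2.imwrite(f"pics/{n}0.png",cv2.resize(p,(800,600)))
    c=ctrl.calibration(n); print(n,c["fx"],c["cx"],c["cy"],np.round(c["D"],3),np.round(c["world_from_camera"],3))
s=ctrl.state();print(s)
E
```

```text
pics
scene 486.58830405174655 257.4441472337494 201.02402549085065 [-0.069  0.     0.     0.     0.   ] [[ 0.705  0.512 -0.491  1.403]
 [ 0.709 -0.503  0.495 -0.829]
 [ 0.006 -0.697 -0.717  1.254]
 [ 0.     0.     0.     1.   ]]
top 381.487457230933 251.12531344024796 196.3899568966434 [-0.035  0.     0.     0.     0.   ] [[ 2.300e-02 -9.930e-01  1.160e-01  3.970e-01]
 [-1.000e+00 -2.300e-02  7.000e-03 -1.000e-03]
 [-4.000e-03 -1.160e-01 -9.930e-01  1.591e+00]
 [ 0.000e+00  0.000e+00  0.000e+00  1.000e+00]]
{'time': 0.1, 'joints': array([-1.31849075e+00,  5.28381357e-01,  1.43377376e+00,  2.58124253e-05,
        1.18143300e+00, -1.78504622e-01]), 'joint_velocities': array([-0.00045703, -0.00020483, -0.00146416,  0.0004707 , -0.00093175,
        0.00025412]), 'effort': array([ 4.29505690e-06, -4.43304741e+01, -1.78586411e+01, -1.71672809e-04,
        3.86824177e-03,  1.24273370e-05]), 'ee_pos': array([ 0.26086996, -0.56723752,  0.23042661]), 'tool_rot': array([-9.97494691e-04,  9.76890450e-01,  2.13738280e-01, -2.48813161e-05]), 'ft_force': array([ 0.27906356, -0.38915481, -0.50156094]), 'wrist_torque': array([ 0.02539896, -0.05282097,  0.01785135]), 'gripper_force': 0.0, 'gripper_width': 0.08530595450986923}
```

View pics/top0.png

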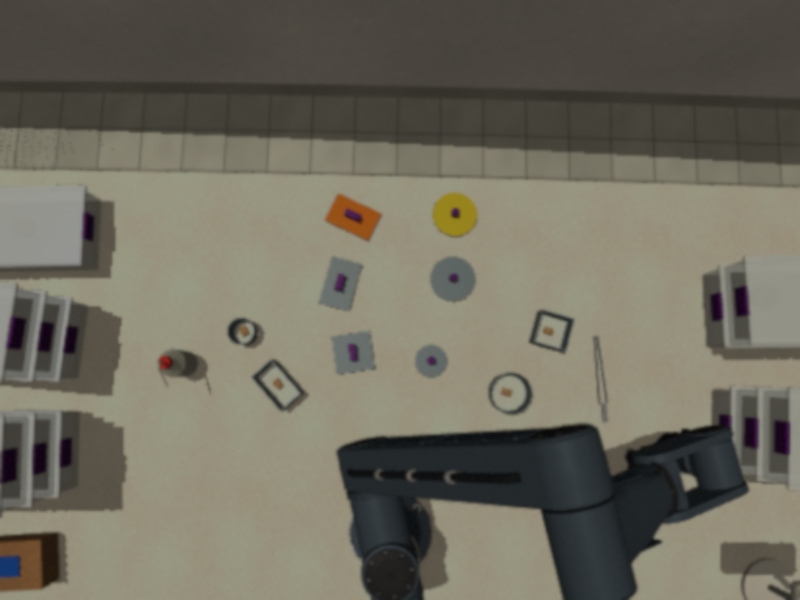

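View pics/scene0.png

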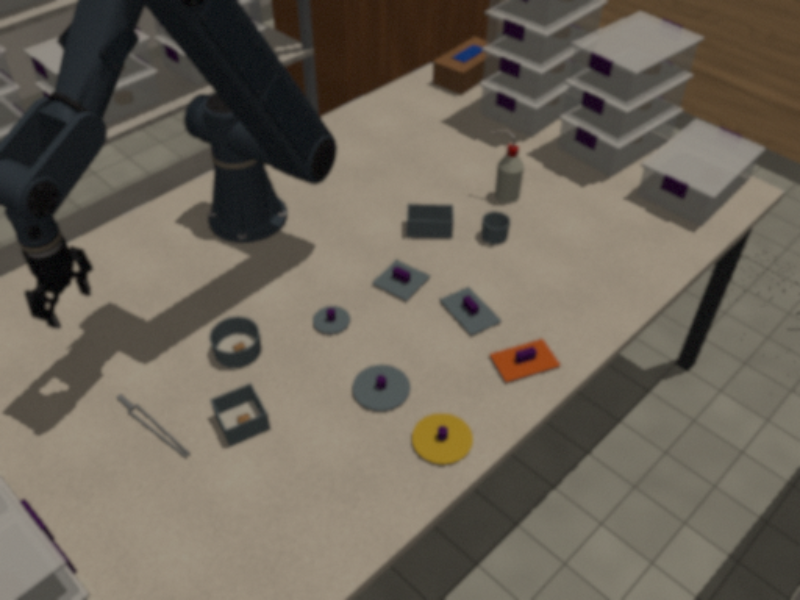

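The top view (800x600 px) shows these lids: grey oblong (341,284), grey big round (453,279), grey square (353,353) and grey small round (431,361). The orange oblong (353,217) and yellow round (455,214) are decoys. The tubs are small (243,332), oblong (279,385), square (551,331) and big (510,393). The bottle is at (175,362) and the tweezers at (600,378).

```bash
cat > h.py <<'E'
from cell import ctrl
import cv2,numpy as np
def cal(n):
    c=ctrl.calibration(n);K=np.array([[c["fx"],0,c["cx"]],[0,c["fy"],c["cy"]],[0,0,1]]);return K,np.array(c["D"]),np.array(c["world_from_camera"])
def cloud(n,d):
    K,D,T=cal(n);v,u=np.mgrid[:d.shape[0],:d.shape[1]]
    r=cv2.undistortPoints(np.stack([u,v],-1).reshape(-1,1,2).astype(float),K,D).reshape(*d.shape,2)
    P=np.dstack([r*d[...,None],d]);return P@T[:3,:3].T+T[:3,3]
def onplane(n,uv,z):
    K,D,T=cal(n);r=cv2.undistortPoints(np.asarray(uv,float).reshape(-1,1,2),K,D).reshape(-1,2)
    w=np.c_[r,np.ones(len(r))]@T[:3,:3].T;s=(z-T[2,3])/w[:,2];return T[:3,3]+w*s[:,None]
def rect(xy):
    (c,s,a)=cv2.minAreaRect((xy*1000).astype(np.float32));return np.round(c,1),np.round(s,1),round(a,1)
TOP=dict(lid_big=(453,279),lid_small=(431,361),lid_square=(353,353),lid_oblong=(341,284),tub_big=(510,393),tub_small=(243,332),tub_square=(551,331),tub_oblong=(279,385))
E
python3 - <<'E'
from h import *
f=np.load("top0.npz");p,d=f["p"],f["d"]
W=cloud("top",d);ok=d>0
print("bench z",np.median(W[180:260,180:330][...,2]),"nodepth",(~ok).mean())
hsv=cv2.cvtColor(cv2.GaussianBlur(p,(3,3),0),cv2.COLOR_BGR2HSV)
lab=cv2.cvtColor(p,cv2.COLOR_BGR2LAB).astype(int)
for k,(x,y) in TOP.items():
    u,v=x/1.5625,y/1.5625
    c=onplane("top",[(u,v)],.055 if 'tub' in k else .011)[0]
    near=np.hypot(W[...,0]-c[0],W[...,1]-c[1])<.085
    zz=W[...,2]
    if 'tub' in k: m=near&ok&(zz>.035)
    else: m=near&ok&(zz>.006)
    r=rect(W[m][:,:2])
    # colour mask on plane
    v0,u0=int(v),int(u)
    b=np.zeros(d.shape,bool);b[v0-36:v0+37,u0-36:u0+37]=1
    mm=b&((lab[...,2]<133)) &near
    n,l,st,ce=cv2.connectedComponentsWithStats(mm.astype(np.uint8)); 
    j=1+np.argmin(np.hypot(*(ce[1:]-[u,v]).T)+ (st[1:,4]<60)*1000)
    vv,uu=np.where(l==j)
    q=onplane("top",np.c_[uu,vv],.055 if 'tub' in k else .011)
    print(k,np.round(c[:2],3),"depth",m.sum(),*r,round(float(np.median(zz[m])),4),"col",len(vv),*rect(q[:,:2]))
    if 'lid' in k:
        mp=b&near&(lab[...,1]>140)&(lab[...,2]<125);vv,uu=np.where(mp)
        q=onplane("top",np.c_[uu,vv],.037)
        print("   handle",len(vv),rect(q[:,:2]),np.round(q[:,:2].mean(0)*1000,1),"z",round(float(np.median(zz[mp])),4))
crop=cv2.resize(p[110:270,130:400],None,fx=2.9,fy=2.9,interpolation=cv2.INTER_CUBIC);cv2.imwrite("pics/c1.png",crop)
E
```

```text
bench z 0.0010104365005050298 nodepth 0.003936767578125
lid_big [ 0.661 -0.152] depth 635 [ 656.5 -152.1] [159.  139.1] 63.9 0.0112 col 617 [ 661.2 -150. ] [114.8 113.4] 0.9
   handle 16 (array([ 660.8, -149.5]), array([14.6, 14.9]), 46.4) [ 661.6 -148.9] z 0.038
lid_small [ 0.44  -0.096] depth 363 [443.9 -97.3] [155.3 148.3] 22.4 0.0109 col 307 [442.4 -94.7] [78.2 78.5] 1.3
   handle 15 (array([441.5, -93.1]), array([12.1, 12.2]), 1.3) [441.9 -93.5] z 0.0355
lid_square [0.456 0.111] depth 603 [462.  101.7] [161.1 144.8] 31.8 0.0117 col 573 [459.1 111.3] [99.7 99.5] 10.1
   handle 40 (array([459.1, 112.6]), array([40.7, 16.3]), 1.8) [459.3 111.8] z 0.0356
lid_oblong [0.64  0.149] depth 611 [641.5 150.2] [156.3 148.8] 32.3 0.0117 col 592 [643.2 151.8] [ 82.6 129.3] 77.0
   handle 38 (array([641.5, 151.4]), array([37.6, 16.5]), 1.3) [642.  151.4] z 0.0374
tub_big [ 0.362 -0.297] depth 686 [ 349.4 -286.9] [103.1 136.6] 47.9 0.8201 col 110 [ 360.5 -314.7] [ 68.1 101.1] 82.7
tub_small [0.502 0.394] depth 88 [505.  401.4] [68.5 70.3] 37.2 0.0511 col 84 [509.5 414.3] [40.9 63.7] 73.1
tub_square [ 0.523 -0.403] depth 136 [ 526.8 -407.5] [91. 89.] 74.8 0.0506 col 195 [ 525.6 -404. ] [93.8 89.8] 75.3
tub_oblong [0.368 0.295] depth 132 [368.7 304.1] [118.8  71.6] 43.3 0.0523 col 177 [370.2 300.2] [118.8  73.9] 43.1
```

View pics/c1.png

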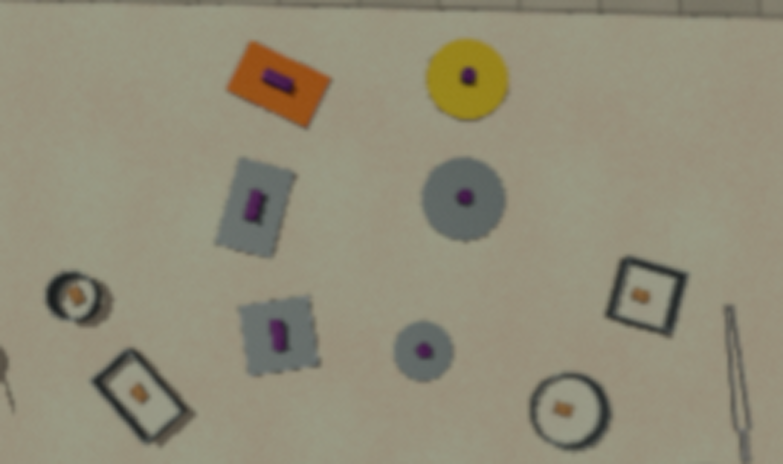

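The crop confirms the choice: grey lids big (463,198), small (424,351), square (280,336) and oblong (256,207) in crop px, with orange and yellow at the top left out. Next I fit the silhouettes in both cameras to refine the poses.

```bash
cat >> h.py <<'E'
SH=dict(lid_big=('r',.061),lid_small=('r',.043),lid_square=('b',.051,.051),lid_oblong=('b',.066,.042),tub_big=('r',.054),tub_small=('r',.036),tub_square=('b',.044,.044),tub_oblong=('b',.059,.035))
def outline(k,x,y,a,zs):
    s=SH[k]
    if s[0]=='r': t=np.linspace(0,2*np.pi,60);q=s[1]*np.c_[np.cos(t),np.sin(t)]
    else: q=np.array([[1,1],[1,-1],[-1,-1],[-1,1.]])*s[1:]
    c,n=np.cos(a),np.sin(a);q=q@np.array([[c,n],[-n,c]])+[x,y]
    return np.concatenate([np.c_[q,np.full(len(q),z)] for z in zs])
def proj(n,P):
    K,D,T=cal(n);I=np.linalg.inv(T);return cv2.projectPoints(P,cv2.Rodrigues(I[:3,:3])[0],I[:3,3],K,D)[0].reshape(-1,2)
def render(n,P,shape=(384,512)):
    m=np.zeros(shape,np.uint8);h=cv2.convexHull((proj(n,P)).astype(np.float32))
    cv2.fillPoly(m,[np.round(h*64).astype(np.int32)],255,cv2.LINE_AA,6);return m/255.
def fit(k,n,p,x0,z0=None):
    from scipy.optimize import minimize
    tub='tub' in k;zs=(0,.055) if tub else ((.006,.011) if z0 is None else z0)
    lab=cv2.cvtColor(p,cv2.COLOR_BGR2LAB).astype(int)
    big=dict(SH);m0=render(n,outline(k,*x0,zs));roi=cv2.dilate(m0,np.ones((25,25)))>0
    dark=((lab[...,0]<95) if tub else ((lab[...,2]<132)))&roi
    nn,l,st,ce=cv2.connectedComponentsWithStats(dark.astype(np.uint8))
    j=1+np.argmax(st[1:,4]);cs,_=cv2.findContours((l==j).astype(np.uint8),cv2.RETR_EXTERNAL,cv2.CHAIN_APPROX_NONE)
    t=np.zeros(dark.shape,np.uint8);cv2.drawContours(t,cs,-1,1,-1)
    f=lambda v:((render(n,outline(k,v[0]/1e3,v[1]/1e3,v[2]/100,zs))-t)**2).sum()
    r=min((minimize(f,[x0[0]*1e3+e,x0[1]*1e3+g,x0[2]*100+w],method="Nelder-Mead",options=dict(initial_simplex=None,xatol=.05,fatol=.05)) for e in(-4,4) for g in(-4,4) for w in (-6,6)),key=lambda r:r.fun)
    return np.round(r.x/[1e3,1e3,100],4),round(r.fun,1),t.sum(),t
E
python3 - <<'E'
from h import *
X=dict(lid_big=(.661,-.150,0),lid_small=(.442,-.094,0),lid_square=(.459,.112,.175),lid_oblong=(.642,.151,-.227),tub_big=(.362,-.297,0),tub_small=(.505,.398,0),tub_square=(.526,-.405,-.26),tub_oblong=(.369,.301,.754))
for n in("top","scene"):
    p=np.load(f"{n}0.npz")["p"]
    for k,x in X.items(): print(n,k,*fit(k,n,p,x)[:3])
E
```

```text
top lid_big [ 0.6638 -0.1472  0.0625] 97.2 594
top lid_small [ 0.4402 -0.0945 -0.062 ] 64.6 299
top lid_square [0.4605 0.1126 0.1185] 85.3 557
top lid_oblong [ 0.6419  0.1518 -0.2822] 94.2 566Traceback (most recent call last):
  File "<stdin>", line 5, in <module>
  File "h.py", line 37, in fit
    r=min((minimize(f,[x0[0]*1e3+e,x0[1]*1e3+g,x0[2]*100+w],method="Nelder-Mead",options=dict(initial_simplex=None,xatol=.05,fatol=.05)) for e in(-4,4) for g in(-4,4) for w in (-6,6)),key=lambda r:r.fun)
  File "h.py", line 37, in <genexpr>
    r=min((minimize(f,[x0[0]*1e3+e,x0[1]*1e3+g,x0[2]*100+w],method="Nelder-Mead",options=dict(initial_simplex=None,xatol=.05,fatol=.05)) for e in(-4,4) for g in(-4,4) for w in (-6,6)),key=lambda r:r.fun)
           ~~~~~~~~^^^^^^^^^^^^^^^^^^^^^^^^^^^^^^^^^^^^^^^^^^^^^^^^^^^^^^^^^^^^^^^^^^^^^^^^^^^^^^^^^^^^^^^^^^^^^^^^^^^^^^^^^^^^^^^^^^^^^
    res = _minimize_neldermead(fun, x0, args, callback, bounds=bounds,
                               **options)
    fxr = func(xr)
    fx = function(np.copy(x), *(wrapper_args + args))
  File "h.py", line 36, in <lambda>
    f=lambda v:((render(n,outline(k,v[0]/1e3,v[1]/1e3,v[2]/100,zs))-t)**2).sum()
                 ~~~~~~^^^^^^^^^^^^^^^^^^^^^^^^^^^^^^^^^^^^^^^^^^^^
  File "h.py", line 25, in render
    m=np.zeros(shape,np.uint8);h=cv2.convexHull((proj(n,P)).astype(np.float32))
                                                 ~~~~^^^^^
  File "h.py", line 23, in proj
    K,D,T=cal(n);I=np.linalg.inv(T);return cv2.projectPoints(P,cv2.Rodrigues(I[:3,:3])[0],I[:3,3],K,D)[0].reshape(-1,2)
          ~~~^^^
  File "h.py", line 4, in cal
    c=ctrl.calibration(n);K=np.array([[c["fx"],0,c["cx"]],[0,c["fy"],c["cy"]],[0,0,1]]);return K,np.array(c["D"]),np.array(c["world_from_camera"])
ValueError: time passes only in moves, steps and waits
```

```bash
sed -i 's/^def cal(n)/import functools\n@functools.lru_cache\ndef cal(n)/; s/^def render.*/def render(n,P,shape=(384,512)):\n    h=cv2.convexHull(proj(n,P).astype(np.float32)).reshape(-1,2);m=np.zeros((1536,2048),np.uint8)\n    cv2.fillConvexPoly(m,np.round((h*4+1.5)*16).astype(np.int32),255,cv2.LINE_8,4);return cv2.resize(m,(512,384),interpolation=cv2.INTER_AREA)\/255./; /m=np.zeros(shape/d; /cv2.fillPoly/d; s/for w in (-6,6)/for w in (0,)/' h.py
cat > f.py <<'E'
from h import *
X=dict(lid_big=(.661,-.150,0),lid_small=(.442,-.094,0),lid_square=(.459,.112,.175),lid_oblong=(.642,.151,-.227),tub_big=(.362,-.297,0),tub_small=(.505,.398,0),tub_square=(.526,-.405,-.26),tub_oblong=(.369,.301,.754))
for n in("top","scene"):
    p=np.load(f"{n}0.npz")["p"];o=p.copy()
    for k,x in X.items():
        r=fit(k,n,p,x);print(n,k,*r[:3])
        cs,_=cv2.findContours(r[3],cv2.RETR_EXTERNAL,cv2.CHAIN_APPROX_NONE);cv2.drawContours(o,cs,-1,(0,0,255),1)
    cv2.imwrite(f"pics/fit_{n}.png",cv2.resize(o[100:290,100:420],None,fx=2.5,fy=2.5))
E
time python3 f.py
```

```text
top lid_big [ 0.6618 -0.1496  0.    ] 59.4 594
top lid_small [ 0.4422 -0.0949  0.    ] 38.1 299
top lid_square [0.46   0.1115 0.1792] 48.1 557
top lid_oblong [ 0.6447  0.1524 -0.2343] 56.4 566
top tub_big [0.4674 0.0133 0.    ] 667.8 107
top tub_small [ 0.5054  0.4014 -0.    ] 201.2 94
top tub_square [ 0.526  -0.4085 -0.2559] 38.4 519
top tub_oblong [0.3683 0.2993 0.7694] 22.8 590
scene lid_big [ 0.6685 -0.1516  0.    ] 55.0 829
scene lid_small [ 0.4478 -0.0958 -0.    ] 39.1 313
scene lid_square [0.4635 0.1099 0.1775] 49.0 490
scene lid_oblong [ 0.6484  0.1492 -0.2265] 44.6 599
scene tub_big [ 0.3683 -0.3049  0.    ] 84.0 899
scene tub_small [ 0.5103  0.3953 -0.    ] 40.6 333
scene tub_square [ 0.5334 -0.4146 -0.266 ] 96.5 1006
scene tub_oblong [0.3756 0.2985 0.7212] 34.5 643
real	0m15.125s
user	0m34.483s
sys	0m16.005s
```

```bash
cat > go.py <<'E'
import sys,numpy as np
from cell import ctrl
from scipy.spatial.transform import Rotation as R
s=ctrl.state();w,x,y,z=s["tool_rot"];M=R.from_quat([x,y,z,w]).as_matrix()
phi=np.arctan2(M[1,0],M[0,0]);p=s["ee_pos"]
print("t",round(s["time"],2),"pos",np.round(p,4),"phi",round(phi,4),"w",round(s["gripper_width"],4),"gf",round(s["gripper_force"],1),"ft",np.round(s["ft_force"],1),"tilt",np.round(M[:2,2],4),"j6",round(s["joints"][5],2))
if len(sys.argv)>1:
    X,Y,Z,F=map(float,sys.argv[1:]);dx,dy=X-p[0],Y-p[1]
    tot=np.array([dx*np.cos(F)+dy*np.sin(F),dx*np.sin(F)-dy*np.cos(F),p[2]-Z])/.15
    print("after roll: shares",np.round(tot,3),"min rows",np.linalg.norm(tot)/.4,"roll",round((phi-F)/1.5,3))
E
python3 go.py .664 -.150 .13 .431
```

```text
t 0.1 pos [ 0.2609 -0.5672  0.2304] phi 0.4308 w 0.0853 gf 0.0 ft [ 0.3 -0.4 -0.5] tilt [-0.0005  0.0019] j6 -0.18
after roll: shares [ 3.604 -1.404  0.67 ] min rows 9.813348060005172 roll -0.0
```

Request:
{"method": "arm_command", "body": {"series": [0.7,0.3,-0.117,0.05,0,0.7,0.3,-0.117,0.05,0,0.7,0.3,-0.117,0.05,0,0.7,0.3,-0.117,0.05,0,0.7,0.3,-0.117,0.05,0,0.7,0.3,-0.117,0.05,0,0.7,0.3,-0.117,0.05,0,0.7,0.3,-0.117,0.05,0,0.7,0.3,-0.117,0.05,0,0.7,0.3,-0.117,0.05,0], "newtons": 40}}

```text
time: 1.35
ee_pos: [0.5974, -0.2191, 0.1556]
tool_rot: [-0.0, 0.977, 0.214, -0.0]
ft_force: [0.2, 0.3, 0.2]
gripper_width: 0.0597
gripper_force: 0.0
```

Request:
{"method": "arm_command", "body": {"series": [0.7,0.3,-0.117,0.05,0,0.7,0.3,-0.117,0.05,0,0.7,0,0,0,0,0.7,0,0,0,0]}}

```text
time: 1.85
ee_pos: [0.663, -0.151, 0.1407]
tool_rot: [-0.0, 0.977, 0.214, -0.001]
ft_force: [0.1, -1.2, 0.0]
gripper_width: 0.0598
gripper_force: 0.0
```

```bash
python3 go.py .664 -.150 .015 .431; sed -i 's/^    p=np.load.*/    p,d=ctrl.camera(n);np.savez(f"{n}1.npz",p=p,d=d);o=p.copy()/; s/for k,x in X.items/for k,x in [(k,v) for k,v in X.items() if k[:3]=="tub"]/' f.py; sed -i 's/lab\[...,0\]<95/lab[...,0]<105/' h.py; python3 f.py
```

```text
t 1.85 pos [ 0.663  -0.151   0.1407] phi 0.4315 w 0.0598 gf 0.0 ft [ 0.1 -1.2  0. ] tilt [-0.0017  0.    ] j6 0.75
after roll: shares [ 0.009 -0.003  0.838] min rows 2.0956570160616272 roll 0.0f.py:5: SyntaxWarning: 'list' object is not callable; perhaps you missed a comma?
  for k,x in [(k,v) for k,v in X.items() if k[:3]=="tub"]():
Traceback (most recent call last):
  File "f.py", line 5, in <module>
    for k,x in [(k,v) for k,v in X.items() if k[:3]=="tub"]():
               ~~~~~~~~~~~~~~~~~~~~~~~~~~~~~~~~~~~~~~~~~~~~^^
TypeError: 'list' object is not callable
```

View pics/fit_top.png

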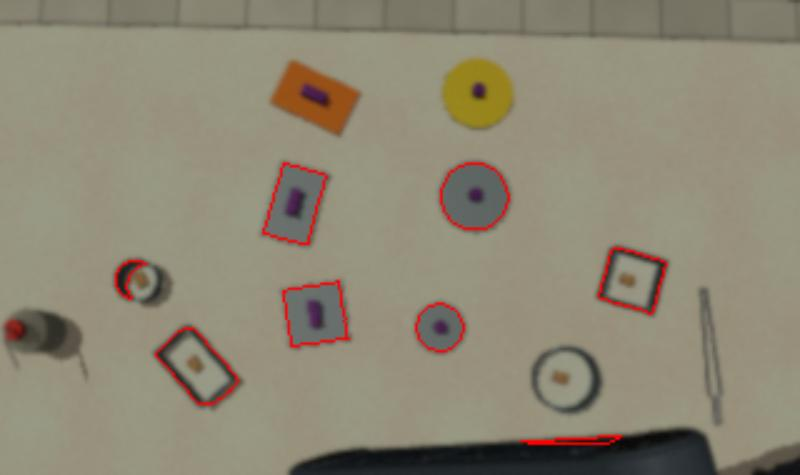

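The masks sit well on the four lids and on the square and oblong tubs. The small tub at (140,281) came out broken and the big tub at (566,379) was missed, with the arm's edge picked up instead. I'll refit those with a lower threshold, now that the arm has moved.

```bash
sed -i 's/=="tub"\]()/=="tub"]/' f.py; sed -i 's/np.ones((25,25))/np.ones((13,13))/' h.py; python3 f.py
```

```text
top tub_big [ 0.3494 -0.2521  0.    ] 458.9 683
top tub_small [ 0.5054  0.4014 -0.    ] 195.2 100
top tub_square [ 0.5263 -0.4087 -0.2689] 24.3 536
top tub_oblong [0.3675 0.2993 0.7598] 142.9 727
scene tub_big [ 0.367  -0.2894  0.    ] 331.1 1287
scene tub_small [0.5116 0.3944 0.    ] 37.3 346
scene tub_square [ 0.533  -0.4135 -0.2647] 91.4 1018
scene tub_oblong [0.3596 0.2812 0.8673] 223.7 911
```

View pics/fit_top.png

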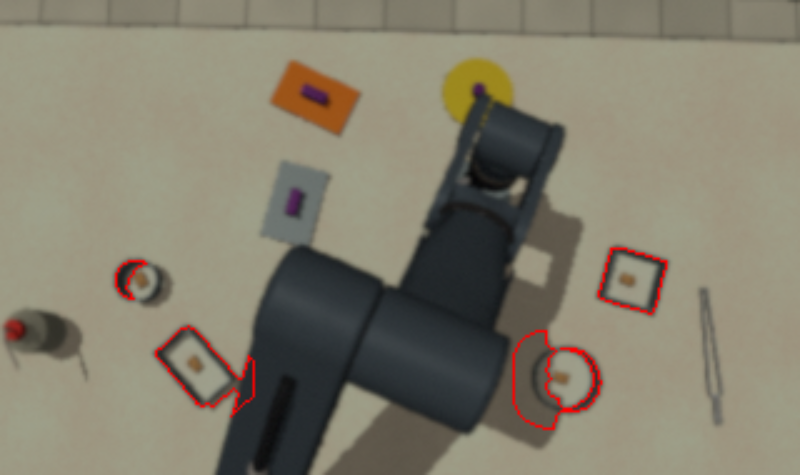

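The arm now overlaps the tub regions in the live picture, so I'll use the first picture with a tight region and the hull of the dark ring.

```bash
python3 - <<'E'
from h import *
from scipy.optimize import minimize
for n in("top","scene"):
  p=np.load(f"{n}0.npz")["p"];L=cv2.cvtColor(p,cv2.COLOR_BGR2LAB)[...,0]
  for k,x in dict(tub_big=(.363,-.302),tub_small=(.505,.399)).items():
    P=outline(k,*x,0,(0,.055));roi=cv2.dilate(render(n,P),np.ones((7,7)))>0
    for th in(80,95,110):
        q=np.argwhere(roi&(L<th))[:,::-1].astype(np.int32);t=np.zeros(L.shape,np.uint8);cv2.fillConvexPoly(t,cv2.convexHull(q),1)
        f=lambda v:((render(n,outline(k,*v,0,(0,.055)))-t)**2).sum()
        r=minimize(f,x,method="Nelder-Mead",options=dict(initial_simplex=[x,(x[0]+.006,x[1]),(x[0],x[1]+.006)],xatol=1e-4,fatol=.1))
        print(n,k,th,np.round(r.x,4),round(r.fun,1),t.sum())
E
```

```text
top tub_big 80 [ 0.362  -0.2978] 206.9 415
top tub_big 95 [ 0.3628 -0.301 ] 56.2 566
top tub_big 110 [ 0.3624 -0.3006] 28.1 597
top tub_small 80 [0.5054 0.4004] 30.8 265
top tub_small 95 [0.5035 0.3985] 17.7 302
top tub_small 110 [0.5037 0.3976] 30.1 332
scene tub_big 80 [ 0.3685 -0.303 ] 81.9 859
scene tub_big 95 [ 0.362  -0.3051] 139.7 1105
scene tub_big 110 [ 0.364  -0.3064] 184.6 1162
scene tub_small 80 [0.5111 0.3964] 43.6 317
scene tub_small 95 [0.5095 0.3968] 31.8 356
scene tub_small 110 [0.5101 0.3963] 29.5 389
```

Request:
{"method": "arm_command", "body": {"series": [0.6,0,0,0.2,0,0.6,0,0,0.2,0,0.6,0,0,0.2,0,0.6,0,0,0.17,0,0.6,0,0,0.06,0,0.6,0,0,0,0]}}

```text
time: 2.75
ee_pos: [0.6633, -0.1517, 0.0167]
tool_rot: [-0.0, 0.977, 0.213, -0.0]
ft_force: [0.4, -0.8, -0.2]
gripper_width: 0.0511
gripper_force: 0.0
```

```bash
python3 go.py .664 -.150 .015 .431
```

```text
t 2.75 pos [ 0.6633 -0.1517  0.0167] phi 0.4297 w 0.0511 gf 0.0 ft [ 0.4 -0.8 -0.2] tilt [-0.0006  0.0002] j6 0.75
after roll: shares [ 0.009 -0.009  0.012] min rows 0.042446115833047 roll -0.001
```

Request:
{"method": "arm_command", "body": {"series": [0,0,0,0,0,0,0,0,0,0,0,0,0,0,0,0,0,0,0,0,0,0,0,0,0,0,0,0,0,0], "newtons": 40}}

```text
time: 3.5
ee_pos: [0.6647, -0.1514, 0.0184]
tool_rot: [0.001, 0.977, 0.214, 0.001]
ft_force: [-0.8, -0.0, 5.4]
gripper_width: 0.0203
gripper_force: 39.5
```

Request:
{"method": "arm_command", "body": {"series": [0,0,0,-0.1,0,0,0,0,-0.2,0,0,0,0,-0.2,0,0,0,0,-0.2,0,0,0,0,0,0]}}

```text
time: 4.12
ee_pos: [0.6657, -0.1516, 0.1251]
tool_rot: [0.002, 0.977, 0.214, 0.003]
ft_force: [0.2, 0.4, -1.1]
gripper_width: 0.0201
gripper_force: 39.3
```

```bash
python3 go.py .365 -.302 .122 .43
```

```text
t 4.12 pos [ 0.6657 -0.1516  0.1251] phi 0.431 w 0.0201 gf 39.3 ft [ 0.2  0.4 -1.1] tilt [ 0.0063 -0.0025] j6 0.75
after roll: shares [-2.24   0.076  0.021] min rows 5.604056291405304 roll 0.001
```

Request:
{"method": "arm_command", "body": {"series": [0,-0.224,0.008,0,0,0,-0.224,0.008,0,0,0,-0.224,0.008,0,0,0,-0.224,0.008,0,0,0,-0.224,0.008,0,0,0,-0.224,0.008,0,0,0,-0.224,0.008,0,0,0,-0.224,0.008,0,0,0,-0.224,0.008,0,0,0,-0.224,0.008,0,0]}}

```text
time: 5.38
ee_pos: [0.362, -0.3019, 0.1209]
tool_rot: [-0.001, 0.977, 0.214, -0.0]
ft_force: [-0.3, -0.1, -1.9]
gripper_width: 0.0204
gripper_force: 39.3
```

Request:
{"method": "arm_command", "body": {"series": [0,0,0,0,0,0,0,0,0,0]}}

```text
time: 5.62
ee_pos: [0.3635, -0.3019, 0.1213]
tool_rot: [-0.0, 0.977, 0.213, -0.0]
ft_force: [0.3, -0.1, -0.8]
gripper_width: 0.0203
gripper_force: 39.3
```

```bash
python3 go.py .365 -.302 .069 .43; python3 - <<'E'
from h import *
a=[ctrl.camera(n)[0] for n in("top","scene")]
c=[cv2.resize(a[0][200:320,280:400],(400,400)),cv2.resize(a[1][150:300,80:230],(400,400))]
cv2.imwrite("pics/b1.png",np.hstack(c))
E
```

```text
t 5.62 pos [ 0.3635 -0.3019  0.1213] phi 0.4303 w 0.0203 gf 39.3 ft [ 0.3 -0.1 -0.8] tilt [-0.0003  0.0009] j6 0.21
after roll: shares [0.009 0.005 0.349] min rows 0.8719858418034798 roll 0.0
```

View pics/b1.png

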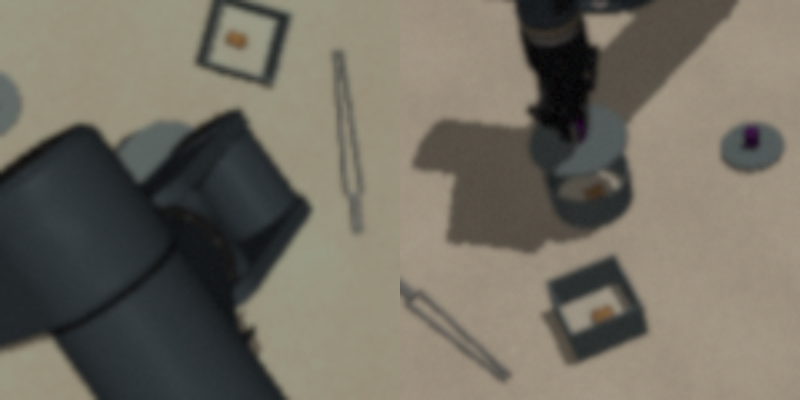

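The right half shows the big lid held level at (578,140), straight above the big tub at (590,190). I lower it.

Request:
{"method": "arm_command", "body": {"series": [0,0.008,0,0.15,0,0,0,0,0.12,0,0,0,0,0.05,0,0,0,0,0.02,0,0,0,0,0,0]}}

```text
time: 6.35
ee_pos: [0.3649, -0.3018, 0.071]
tool_rot: [0.0, 0.977, 0.214, 0.0]
ft_force: [0.2, 0.2, -1.5]
gripper_width: 0.0204
gripper_force: 39.3
```

Request:
{"method": "arm_command", "body": {"series": [0.4,0,0,0,0,0.4,0,0,0,0,0.4,0,0,0,0,0.4,0,0,-0.1,0,0.4,0,0,-0.3,0,0.5,0,0,-0.1,0,0.5,0,0,0,0]}}

```text
time: 7.22
ee_pos: [0.3651, -0.3024, 0.1471]
tool_rot: [0.002, 0.977, 0.214, 0.001]
ft_force: [0.8, 0.2, -0.5]
gripper_width: 0.0426
gripper_force: 0.0
```

```bash
python3 go.py .444 -.095 .13 .43
```

```text
t 7.22 pos [ 0.3651 -0.3024  0.1471] phi 0.4308 w 0.0426 gf 0.0 ft [ 0.8  0.2 -0.5] tilt [ 0.0021 -0.0028] j6 0.21
after roll: shares [ 1.055 -1.038  0.114] min rows 3.709954534891741 roll 0.001
```

Request:
{"method": "arm_command", "body": {"series": [0.6,0.176,-0.173,0,0,0.6,0.176,-0.173,0,0,0.6,0.176,-0.173,0.02,0,0.6,0.176,-0.173,0.03,0,0.6,0.176,-0.173,0.03,0,0.6,0.176,-0.173,0.03,0,0.6,0,0,0,0,0.6,0,0,0,0]}}

```text
time: 8.22
ee_pos: [0.4431, -0.0943, 0.1287]
tool_rot: [-0.0, 0.977, 0.214, -0.001]
ft_force: [-0.0, -0.0, -0.4]
gripper_width: 0.0512
gripper_force: 0.0
```

```bash
python3 go.py .444 -.095 .019 .43; python3 - <<'E'
from h import *
p=ctrl.camera("scene")[0]
cv2.imwrite("pics/b2.png",cv2.resize(p[130:310,70:310],(800,600)))
E
```

```text
t 8.22 pos [ 0.4431 -0.0943  0.1287] phi 0.4313 w 0.0512 gf 0.0 ft [-0.  -0.  -0.4] tilt [-0.0011  0.0002] j6 0.68
after roll: shares [0.003 0.007 0.732] min rows 1.828872924546578 roll 0.001
```

View pics/b2.png

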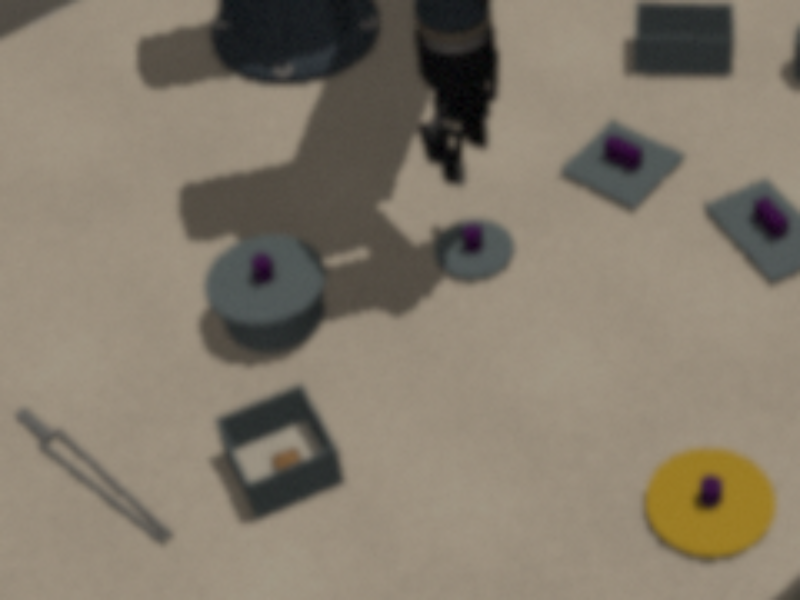

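The big lid sits flat and centred on the big tub (265,285). The gripper is over the small lid (475,245), so I go down for it.

Request:
{"method": "arm_command", "body": {"series": [0.6,0.003,0.007,0.2,0,0.6,0,0,0.2,0,0.6,0,0,0.2,0,0.6,0,0,0.1,0,0.6,0,0,0.02,0,0,0,0,0,0,0,0,0,0,0,0,0,0,0,0,0,0,0,0,0,0,0,0,0,0]}}

```text
time: 9.52
ee_pos: [0.4448, -0.0953, 0.0221]
tool_rot: [0.001, 0.977, 0.214, 0.001]
ft_force: [-1.0, -3.2, 5.4]
gripper_width: 0.0202
gripper_force: 39.6
```

Request:
{"method": "arm_command", "body": {"series": [0,0,0,0,0,0,0,0,-0.1,0,0,0,0,-0.2,0,0,0,0,-0.2,0,0,0,0,-0.2,0,0,0,0,0,0]}}

```text
time: 10.28
ee_pos: [0.4455, -0.0952, 0.1281]
tool_rot: [0.001, 0.977, 0.214, 0.002]
ft_force: [0.1, -0.5, -0.6]
gripper_width: 0.0203
gripper_force: 39.3
```

```bash
python3 go.py .507 .398 .122 .43
```

```text
t 10.28 pos [ 0.4455 -0.0952  0.1281] phi 0.4312 w 0.0203 gf 39.3 ft [ 0.1 -0.5 -0.6] tilt [ 0.0045 -0.0021] j6 0.68
after roll: shares [ 1.743 -2.818  0.041] min rows 8.283839196982278 roll 0.001
```

Request:
{"method": "arm_command", "body": {"series": [0,0.145,-0.235,0,0,0,0.145,-0.235,0,0,0,0.145,-0.235,0,0,0,0.145,-0.235,0,0,0,0.145,-0.235,0,0,0,0.145,-0.235,0,0,0,0.145,-0.235,0,0,0,0.145,-0.235,0,0,0,0.145,-0.235,0,0,0,0.145,-0.235,0,0]}}

```text
time: 11.52
ee_pos: [0.4937, 0.3174, 0.1246]
tool_rot: [0.0, 0.977, 0.214, -0.001]
ft_force: [0.3, 0.3, -0.7]
gripper_width: 0.0205
gripper_force: 39.3
```

Request:
{"method": "arm_command", "body": {"series": [0,0.145,-0.235,0,0,0,0.145,-0.235,0,0,0,0,0,0,0,0,0,0,0,0]}}

```text
time: 12.02
ee_pos: [0.5035, 0.3977, 0.1247]
tool_rot: [0.001, 0.977, 0.214, -0.002]
ft_force: [-0.6, -0.1, -0.8]
gripper_width: 0.0205
gripper_force: 39.3
```

```bash
python3 go.py .507 .398 .073 .43; python3 - <<'E'
from h import *
p=ctrl.camera("scene")[0]
cv2.imwrite("pics/b3.png",cv2.resize(p[70:220,220:420],(800,600)))
E
```

```text
t 12.03 pos [0.5035 0.3977 0.1247] phi 0.4314 w 0.0205 gf 39.3 ft [-0.6 -0.1 -0.8] tilt [-0.003 -0.002] j6 1.63
after roll: shares [0.022 0.008 0.344] min rows 0.8632180480414529 roll 0.001
```

View pics/b3.png

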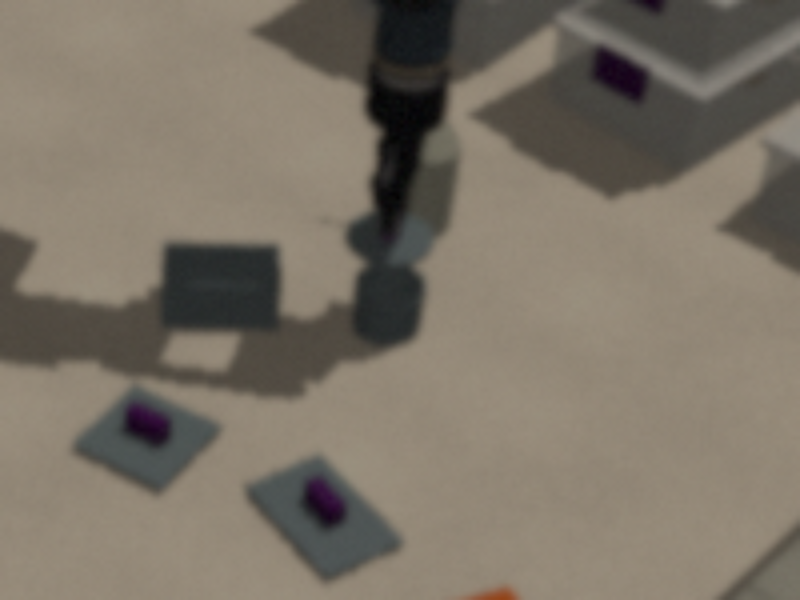

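The small lid (390,240) is level over the small tub (388,300) and clear of the bottle. I lower it.

Request:
{"method": "arm_command", "body": {"series": [0,0.018,0.005,0.15,0,0,0,0,0.12,0,0,0,0,0.05,0,0,0,0,0.02,0,0,0,0,0,0]}}

```text
time: 12.7
ee_pos: [0.5077, 0.3989, 0.0755]
tool_rot: [-0.0, 0.977, 0.214, 0.0]
ft_force: [-0.0, -0.4, -0.5]
gripper_width: 0.0205
gripper_force: 39.3
```

Request:
{"method": "arm_command", "body": {"series": [0.4,0,0,0,0,0.4,0,0,0,0,0.4,0,0,0,0,0.4,0,0,-0.1,0,0.4,0,0,-0.3,0,0.5,0,0,-0.1,0,0.5,0,0,0,0]}}

```text
time: 13.58
ee_pos: [0.5084, 0.3994, 0.1523]
tool_rot: [-0.001, 0.977, 0.214, 0.002]
ft_force: [0.3, -0.3, -0.2]
gripper_width: 0.0426
gripper_force: 0.0
```

```bash
python3 go.py .646 .151 .13 -.23
```

```text
t 13.57 pos [0.5084 0.3994 0.1523] phi 0.4309 w 0.0426 gf 0.0 ft [ 0.3 -0.3 -0.2] tilt [0.0033 0.0018] j6 1.63
after roll: shares [1.271 1.403 0.148] min rows 4.747542676046236 roll 0.441
```

Roll first (5 × 0.088), then shift 8 rows × (0.159, 0.175).

Request:
{"method": "arm_command", "body": {"series": [0.6,0,0,0,0.088,0.6,0,0,0,0.088,0.6,0,0,0,0.088,0.6,0,0,0,0.088,0.6,0,0,0,0.088]}}

```text
time: 14.2
ee_pos: [0.5064, 0.3983, 0.1484]
tool_rot: [0.001, 0.993, -0.117, -0.001]
ft_force: [-0.6, 0.8, -0.1]
gripper_width: 0.0516
gripper_force: 0.0
```

Request:
{"method": "arm_command", "body": {"series": [0.6,0.159,0.175,0,0,0.6,0.159,0.175,0,0,0.6,0.159,0.175,0,0,0.6,0.159,0.175,0,0,0.6,0.159,0.175,0.04,0,0.6,0.159,0.175,0.04,0,0.6,0.159,0.175,0.04,0,0.6,0.159,0.175,0.03,0,0.6,0,0,0,0,0.6,0,0,0,0]}}

```text
time: 15.45
ee_pos: [0.6444, 0.1513, 0.1266]
tool_rot: [0.0, 0.993, -0.115, -0.002]
ft_force: [0.4, -0.2, 0.6]
gripper_width: 0.0515
gripper_force: 0.0
```

```bash
python3 go.py .646 .151 .021 -.23; python3 - <<'E'
from h import *
p=ctrl.camera("scene")[0]
cv2.imwrite("pics/b4.png",cv2.resize(p[100:250,220:420],(800,600)))
E
```

```text
t 15.45 pos [0.6444 0.1513 0.1266] phi -0.2295 w 0.0515 gf 0.0 ft [ 0.4 -0.2  0.6] tilt [-0.0031  0.0003] j6 1.86
after roll: shares [ 0.011 -0.     0.704] min rows 1.7595066740212344 roll 0.0
```

View pics/b4.png

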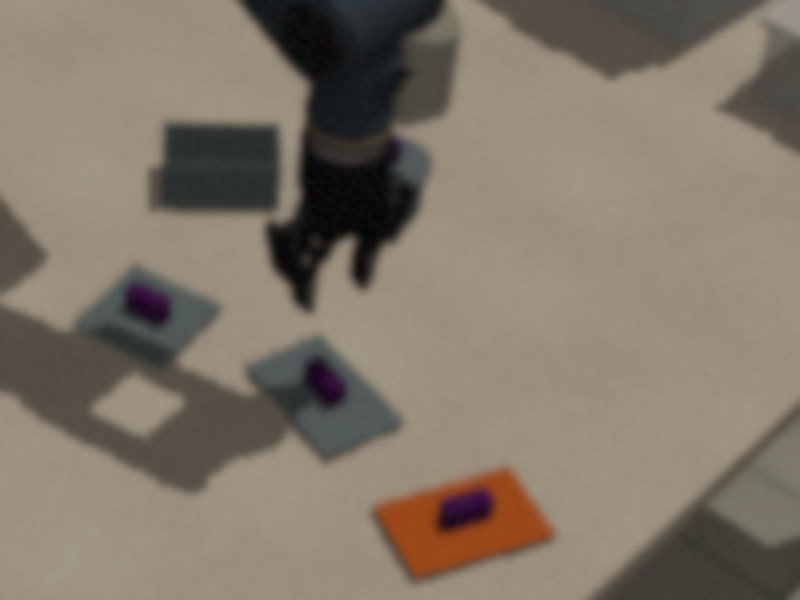

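The gripper is open across the bar of the oblong lid (325,380). The small tub behind it (410,165) looks lidded. I go down and grip.

Request:
{"method": "arm_command", "body": {"series": [0.6,0.01,0,0.2,0,0.6,0,0,0.2,0,0.6,0,0,0.2,0,0.6,0,0,0.08,0,0.6,0,0,0.02,0,0,0,0,0,0,0,0,0,0,0,0,0,0,0,0,0,0,0,0,0,0,0,0,0,0]}}

```text
time: 16.75
ee_pos: [0.6481, 0.151, 0.0242]
tool_rot: [-0.0, 0.993, -0.114, 0.001]
ft_force: [0.7, 1.4, 7.1]
gripper_width: 0.0172
gripper_force: 40.8
```

Request:
{"method": "arm_command", "body": {"series": [0,0,0,0,0,0,0,0,-0.1,0,0,0,0,-0.2,0,0,0,0,-0.2,0,0,0,0,-0.2,0,0,0,0,0,0]}}

```text
time: 17.5
ee_pos: [0.649, 0.1507, 0.131]
tool_rot: [-0.0, 0.993, -0.114, 0.003]
ft_force: [-0.0, -0.4, -1.9]
gripper_width: 0.0166
gripper_force: 39.9
```

```bash
python3 go.py .371 .299 .125 .755
```

```text
t 17.5 pos [0.649  0.1507 0.131 ] phi -0.2292 w 0.0166 gf 39.9 ft [-0.  -0.4 -1.9] tilt [0.0061 0.0002] j6 1.86
after roll: shares [-0.672 -1.99   0.04 ] min rows 5.252218954170185 roll -0.656
```

Request:
{"method": "arm_command", "body": {"series": [0,0,0,0,-0.094,0,0,0,0,-0.094,0,0,0,0,-0.094,0,0,0,0,-0.094,0,0,0,0,-0.094,0,0,0,0,-0.093,0,0,0,0,-0.093]}}

```text
time: 18.38
ee_pos: [0.6459, 0.1505, 0.1262]
tool_rot: [-0.0, 0.929, 0.371, -0.002]
ft_force: [0.6, -1.0, -1.7]
gripper_width: 0.0166
gripper_force: 40.0
```

Request:
{"method": "arm_command", "body": {"series": [0,-0.067,-0.199,0,0,0,-0.067,-0.199,0,0,0,-0.067,-0.199,0,0,0,-0.067,-0.199,0,0,0,-0.067,-0.199,0,0,0,-0.067,-0.199,0,0,0,-0.067,-0.199,0,0,0,-0.067,-0.199,0,0,0,-0.067,-0.199,0,0,0,-0.067,-0.199,0,0]}}

```text
time: 19.62
ee_pos: [0.3677, 0.2992, 0.127]
tool_rot: [0.0, 0.93, 0.368, -0.001]
ft_force: [-0.1, 0.1, -0.2]
gripper_width: 0.0172
gripper_force: 39.9
```

Request:
{"method": "arm_command", "body": {"series": [0,0,0,0,0,0,0,0,0,0]}}

```text
time: 19.88
ee_pos: [0.3699, 0.2992, 0.1275]
tool_rot: [0.0, 0.93, 0.369, 0.0]
ft_force: [0.2, 0.7, -0.9]
gripper_width: 0.0168
gripper_force: 39.9
```

```bash
python3 go.py .371 .299 .075 .755; python3 - <<'E'
from h import *
a=ctrl.camera("scene")[0]
cv2.imwrite("pics/b5.png",cv2.resize(a[70:220,200:400],(800,600)))
E
```

```text
t 19.88 pos [0.3699 0.2992 0.1275] phi 0.7551 w 0.0168 gf 39.9 ft [ 0.2  0.7 -0.9] tilt [ 0.0003 -0.0002] j6 1.26
after roll: shares [0.005 0.006 0.35 ] min rows 0.8749241109722502 roll 0.0
```

View pics/b5.png

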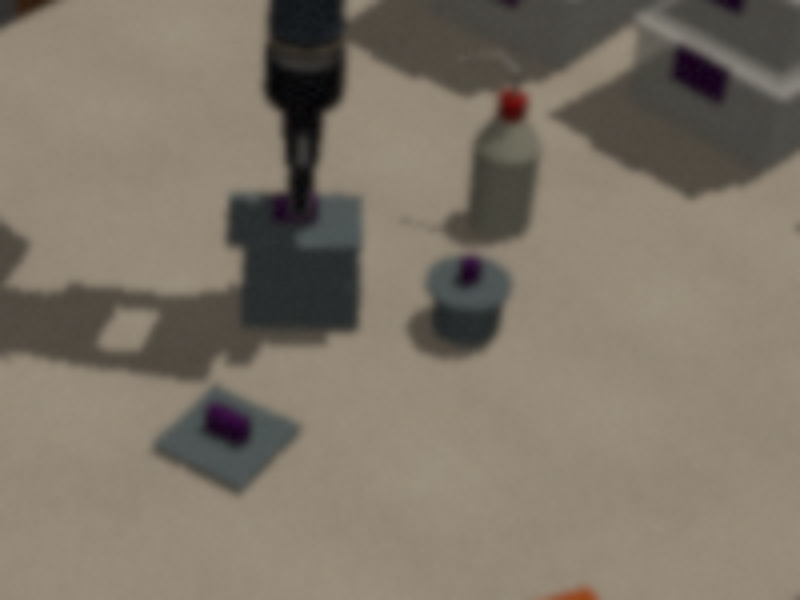

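The small lid sits flat on its tub (470,280). The held oblong lid (295,220) looks a few mm left of the oblong tub (300,270). I'll quantify that before lowering.

```bash
python3 - <<'E'
from h import *
q=lambda x,y,a,zs:np.round((proj("scene",outline("lid_oblong" if len(zs)==2 else "tub_oblong",x,y,a,zs))-[200,70])*4)
print("lid pred\n",q(.371,.299,.755,(.109,.114)).tolist())
print("tub pred\n",q(.3756,.2985,.721,(0,.055,.055)).tolist()[:8])
E
```

```text
lid pred
 [[364.0, 194.0], [365.0, 247.0], [227.0, 243.0], [230.0, 191.0], [364.0, 190.0], [365.0, 242.0], [227.0, 239.0], [230.0, 187.0]]
tub pred
 [[355.0, 289.0], [354.0, 333.0], [236.0, 327.0], [240.0, 283.0], [358.0, 246.0], [357.0, 290.0], [236.0, 284.0], [241.0, 240.0]]
```

Request:
{"method": "arm_command", "body": {"series": [0,0.02,0.009,0.1,0,0,0,0,0.15,0,0,0,0,0.07,0,0,0,0,0.03,0,0,0,0,0,0]}}

```text
time: 20.55
ee_pos: [0.3727, 0.3003, 0.0751]
tool_rot: [0.0, 0.93, 0.368, -0.0]
ft_force: [-0.0, -0.1, -1.1]
gripper_width: 0.0171
gripper_force: 39.9
```

Request:
{"method": "arm_command", "body": {"series": [0.4,0,0,0,0,0.4,0,0,0,0,0.4,0,0,0,0,0.4,0,0,-0.1,0,0.4,0,0,-0.3,0,0.5,0,0,-0.1,0,0.5,0,0,0,0]}}

```text
time: 21.42
ee_pos: [0.3733, 0.3008, 0.1517]
tool_rot: [-0.0, 0.93, 0.369, 0.002]
ft_force: [-0.5, -0.2, 0.5]
gripper_width: 0.0425
gripper_force: 0.0
```

```bash
python3 go.py .4615 .111 .13 .178
```

```text
t 21.43 pos [0.3733 0.3008 0.1517] phi 0.755 w 0.0425 gf 0.0 ft [-0.5 -0.2  0.5] tilt [0.0033 0.0016] j6 1.26
after roll: shares [0.355 1.35  0.144] min rows 3.5075787425749883 roll 0.385
```

Roll 4 × 0.096, then 7 × (0.051, 0.193).

Request:
{"method": "arm_command", "body": {"series": [0.6,0,0,0,0.096,0.6,0,0,0,0.096,0.6,0,0,0,0.096,0.6,0,0,0,0.097]}}

```text
time: 21.92
ee_pos: [0.3718, 0.3, 0.1492]
tool_rot: [0.0, 0.996, 0.086, -0.001]
ft_force: [-0.2, 0.0, 0.3]
gripper_width: 0.0512
gripper_force: 0.0
```

Request:
{"method": "arm_command", "body": {"series": [0.6,0.051,0.193,0,0,0.6,0.051,0.193,0,0,0.6,0.051,0.193,0,0,0.6,0.051,0.193,0.03,0,0.6,0.051,0.193,0.03,0,0.6,0.05,0.193,0.03,0,0.6,0.05,0.192,0.03,0,0.6,0,0,0,0,0.6,0,0,0,0]}}

```text
time: 23.05
ee_pos: [0.4596, 0.1107, 0.1317]
tool_rot: [-0.0, 0.996, 0.088, -0.001]
ft_force: [-0.7, -0.1, 1.1]
gripper_width: 0.0515
gripper_force: 0.0
```

```bash
python3 go.py .4615 .111 .021 .178; python3 - <<'E'
from h import *
a=ctrl.camera("scene")[0]
cv2.imwrite("pics/b6.png",cv2.resize(a[70:220,200:400],(800,600)))
E
```

```text
t 23.05 pos [0.4596 0.1107 0.1317] phi 0.1769 w 0.0515 gf 0.0 ft [-0.7 -0.1  1.1] tilt [-0.0023  0.0003] j6 1.39
after roll: shares [0.013 0.001 0.738] min rows 1.8445126625279442 roll -0.001
```

View pics/b6.png

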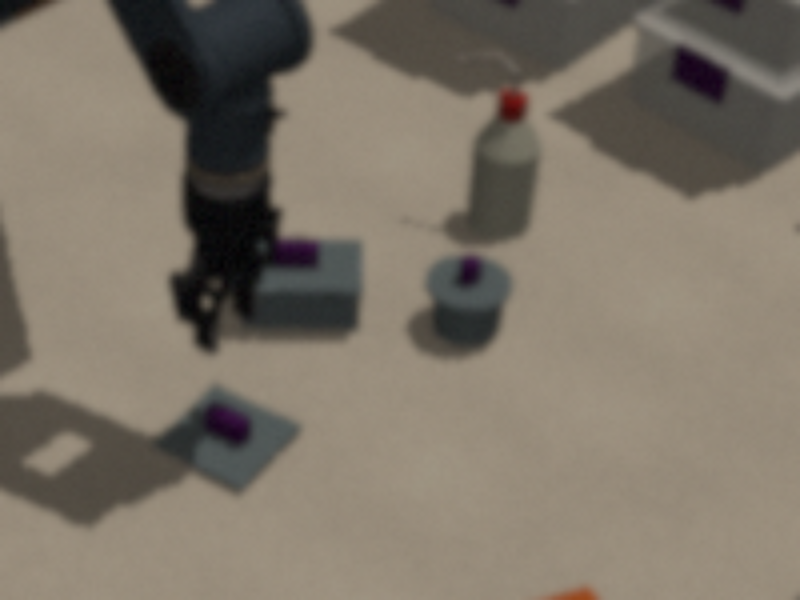

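The oblong lid is seated flat (310,265), with its right edge at 362 against the tub's 358, so about 3 mm off. Next is the square lid (228,425).

Request:
{"method": "arm_command", "body": {"series": [0.6,0.012,0,0.2,0,0.6,0,0,0.2,0,0.6,0,0,0.2,0,0.6,0,0,0.11,0,0.6,0,0,0.02,0,0,0,0,0,0,0,0,0,0,0,0,0,0,0,0,0,0,0,0,0,0,0,0,0,0]}}

```text
time: 24.35
ee_pos: [0.463, 0.1109, 0.0237]
tool_rot: [-0.0, 0.996, 0.088, 0.001]
ft_force: [-0.5, 2.0, 6.2]
gripper_width: 0.017
gripper_force: 40.0
```

Request:
{"method": "arm_command", "body": {"series": [0,0,0,0,0,0,0,0,-0.1,0,0,0,0,-0.2,0,0,0,0,-0.2,0,0,0,0,-0.2,0,0,0,0,0,0]}}

```text
time: 25.1
ee_pos: [0.4639, 0.1107, 0.1304]
tool_rot: [0.0, 0.996, 0.089, 0.003]
ft_force: [0.7, 0.2, -0.9]
gripper_width: 0.0167
gripper_force: 39.2
```

```bash
python3 go.py .530 -.411 .13 -.262
```

```text
t 25.1 pos [0.4639 0.1107 0.1304] phi 0.1774 w 0.0167 gf 39.2 ft [ 0.7  0.2 -0.9] tilt [ 0.0059 -0.0001] j6 1.39
after roll: shares [1.326e+00 3.245e+00 3.000e-03] min rows 8.76489336739296 roll 0.293
```

Roll 3 × 0.098, then 13 × (0.102, 0.25).

Request:
{"method": "arm_command", "body": {"series": [0,0,0,0,0.098,0,0,0,0,0.098,0,0,0,0,0.098,0,0.102,0.25,0,0,0,0.102,0.25,0,0,0,0.102,0.25,0,0,0,0.102,0.25,0,0,0,0.102,0.25,0,0,0,0.102,0.25,0,0,0,0.102,0.25,0,0]}}

```text
time: 26.35
ee_pos: [0.4966, -0.1716, 0.127]
tool_rot: [-0.0, 0.991, -0.132, -0.001]
ft_force: [0.9, -0.7, -0.1]
gripper_width: 0.0169
gripper_force: 39.2
```

Request:
{"method": "arm_command", "body": {"series": [0,0.102,0.25,0,0,0,0.102,0.25,0,0,0,0.102,0.25,0,0,0,0.102,0.25,0,0,0,0.102,0.25,0,0,0,0.102,0.25,0,0,0,0,0,0,0,0,0,0,0,0]}}

```text
time: 27.35
ee_pos: [0.5263, -0.4104, 0.1264]
tool_rot: [-0.001, 0.991, -0.132, -0.001]
ft_force: [-0.4, 1.2, -1.8]
gripper_width: 0.0165
gripper_force: 39.3
```

```bash
python3 go.py .530 -.411 .075 -.262; python3 - <<'E'
from h import *
a=ctrl.camera("scene")[0]
cv2.imwrite("pics/b7.png",cv2.resize(a[160:310,60:260],(800,600)))
q=lambda k,x,y,a,zs:np.round((proj("scene",outline(k,x,y,a,zs))-[60,160])*4).tolist()
s=ctrl.state()["ee_pos"]
print(q("lid_square",s[0],s[1],-.262,(s[2]-.0127,)),q("tub_square",.533,-.414,-.265,(.055,)))
E
```

```text
t 27.35 pos [ 0.5263 -0.4104  0.1264] phi -0.2641 w 0.0165 gf 39.3 ft [-0.4  1.2 -1.8] tilt [-0.0024  0.0031] j6 1.01
after roll: shares [ 0.025 -0.003  0.343] min rows 0.8595396187767823 roll -0.001
[[442.0, 365.0], [312.0, 419.0], [265.0, 325.0], [391.0, 275.0]] [[440.0, 418.0], [331.0, 464.0], [292.0, 383.0], [397.0, 340.0]]
```

View pics/b7.png

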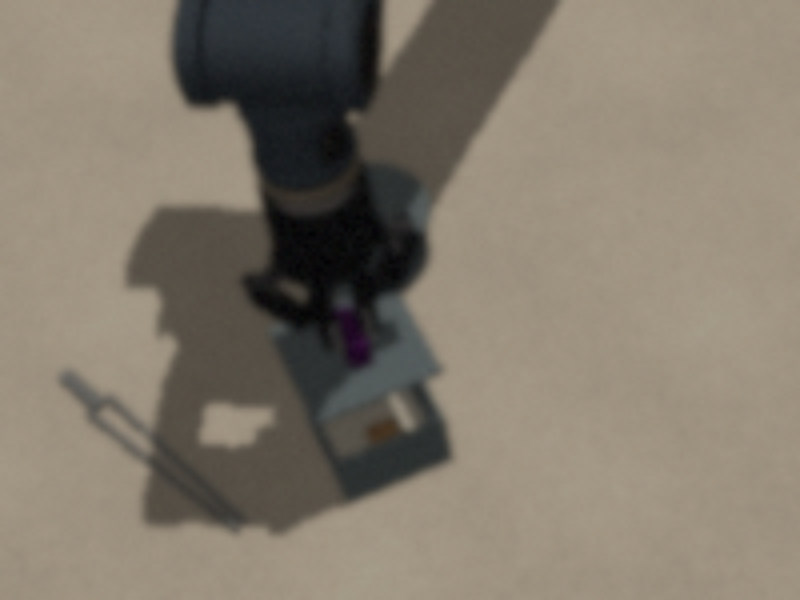

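The square lid, with corners at (440,368) and (318,418), lies over the square tub with its sides parallel to the tub's. I shift it 4 mm and lower it.

Request:
{"method": "arm_command", "body": {"series": [0,0.023,0,0.1,0,0,0,0,0.15,0,0,0,0,0.065,0,0,0,0,0.03,0,0,0,0,0,0]}}

```text
time: 28.02
ee_pos: [0.5308, -0.4125, 0.076]
tool_rot: [-0.0, 0.991, -0.131, -0.0]
ft_force: [0.5, 0.1, -0.2]
gripper_width: 0.0166
gripper_force: 39.3
```

Request:
{"method": "arm_command", "body": {"series": [0.4,0,0,0,0,0.4,0,0,0,0,0.4,0,0,0,0,0.4,0,0,-0.1,0,0.4,0,0,-0.3,0,0.5,0,0,-0.4,0,0.5,0,0,0,0]}}

```text
time: 28.9
ee_pos: [0.5338, -0.4158, 0.2039]
tool_rot: [0.005, 0.991, -0.131, 0.006]
ft_force: [0.2, 0.4, -0.5]
gripper_width: 0.0426
gripper_force: 0.0
```

Request:
{"method": "arm_command", "body": {"series": [0.5,-0.1,-0.25,-0.1,0,0.5,-0.1,-0.25,0,0,0.5,-0.1,-0.25,0,0,0.5,-0.1,-0.25,0,0,0.5,-0.1,-0.25,0,0,0.5,-0.1,-0.25,0,0,0.5,0,0,0,0]}}

```text
time: 29.78
ee_pos: [0.5011, -0.1688, 0.2111]
tool_rot: [-0.001, 0.992, -0.13, -0.001]
ft_force: [-0.4, 0.5, 0.1]
gripper_width: 0.0425
gripper_force: 0.0
```

```bash
python3 go.py; python3 - <<'E'
from h import *
W={n:ctrl.camera(n) for n in("top","scene")}
cv2.imwrite("pics/b8.png",np.hstack([cv2.resize(W["scene"][0][90:310,60:340],(700,550))]))
C=dict(lid_big=(.365,-.302,0),lid_small=(.507,.398,0),lid_square=(.53,-.411,-.26),lid_oblong=(.373,.3,.75))
for n in W:
  for k,x in C.items():
    r=fit(k,n,W[n][0],x,(.055,.060)); print(n,k,*r[:3])
P=cloud("scene",W["scene"][1])
for k,x in C.items():
    m=(np.hypot(P[...,0]-x[0],P[...,1]-x[1])<.06)&(P[...,2]>.048)&(P[...,2]<.07);q=P[m];c=np.linalg.lstsq(np.c_[q[:,:2]-x[:2],np.ones(len(q))],q[:,2],rcond=None)[0];print(k,"plane",np.round(c,3),m.sum())
E
```

```text
t 29.77 pos [ 0.5011 -0.1688  0.2111] phi -0.2603 w 0.0425 gf 0.0 ft [-0.4  0.5  0.1] tilt [-0.002   0.0016] j6 1.29
top lid_big [ 0.3671 -0.2966  0.    ] 257.7 964
top lid_small [ 0.5056  0.398  -0.    ] 32.6 322
top lid_square [ 0.5268 -0.4091 -0.2713] 24.7 623
top lid_oblong [0.3695 0.2965 0.7631] 47.1 653
scene lid_big [ 0.3758 -0.3051 -0.    ] 170.8 969
scene lid_small [0.5164 0.3904 0.    ] 99.1 332
scene lid_square [ 0.5388 -0.416  -0.2663] 221.3 1096
scene lid_oblong [0.3797 0.286  0.7631] 161.0 608
lid_big plane [ 0.015 -0.021  0.058] 647
lid_small plane [0.011 0.001 0.057] 225
lid_square plane [ 0.005 -0.002  0.058] 732
lid_oblong plane [0.005 0.    0.057] 324
```

View pics/b8.png

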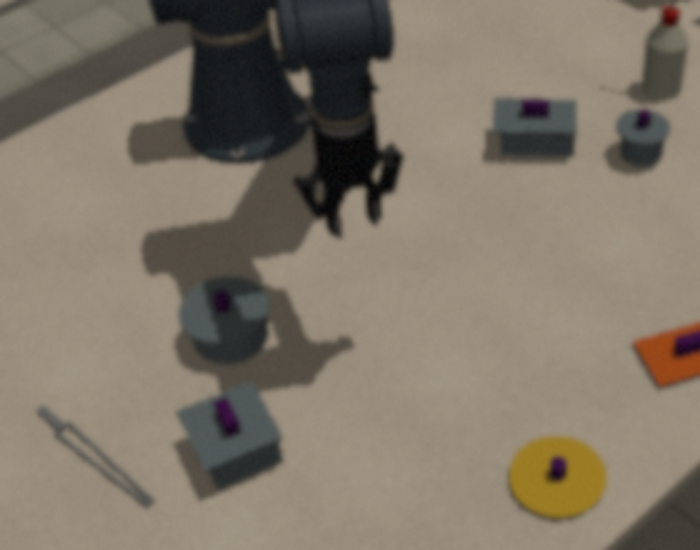

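All four lids are seated flat on their own tubs: big (225,310), square (230,425), oblong (535,120) and small (642,130). Fitted planes are level, the top-camera fits of the small, square and oblong lids match their tubs within about 3 mm, and the bottle and tweezers are untouched. I hand it in.

```bash
python3 -c "
from cell import ctrl
print(ctrl.sign_off())"
```

```text
the job is handed in; nothing more can be done
None
```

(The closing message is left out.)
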